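# Load the spray carrier and hang it at the pointer

## Robot

A 6-joint arm with a two-finger parallel gripper is mounted at the origin on the work surface. World frame = base frame: x ahead of the robot, y to its left, z up, the work surface at z = 0. Lengths are in m, angles in rad, forces in N, time in s.
With the tool pointing down it reaches from about 0.35 to 0.875 m from the base axis. Payload 4.2 kg.
Tool frame: the origin (TCP) lies midway between the tips of the shut fingers; the grasp point (between the pads) lies 19 mm behind it; z points along the fingers, y is the line along which they close (so a half turn about z gives the same grasp; the last joint's range is limited). The gripper opens to 87 mm and grips with 3 to 60 N. Pads are 19 mm wide; open, the fingers measure 117 mm over their backs; the gripper's body (75 mm by 190 mm) begins 51 mm behind the grasp point.
Start: joints at [-0.92, 0.385, 0.008, 0, -1.194, -0.259], TCP at [0.239, -0.578, 0.223] pointing down, gripper open.
Joint ranges: [-3.14, 3.14], [-1.21, 2.06], [-1.07, 1.41], [-3.16, 2.05], [-2.99, -0.16], [-3.1, 3.1]. Speed limits (rad/s): [2.79, 2.79, 3.14, 3.14, 3.14, 3.14].

## Interface

Orientations are given as a unit quaternion [w, x, y, z].
In Python, from bench import manip gives the robot as it stands. Calls block until the motion is done:
- manip.movep(position, orientation): joint-space move of the TCP to a pose.
- manip.line_to(position, frame=None, vel=0.15, threshold=None): straight line of the TCP; frame=None keeps the orientation; vel is the mean speed in m/s. With threshold (N) it stops when the force on the tool has changed by that much, and returns True; else False.
- manip.goto_joints(angles): joint-space move.
- manip.gripper_to(opening, strength=None): finger opening in m; strength is the grip in N (None keeps the last); returns when the fingers have stopped.
- manip.dwell(seconds).
- manip.ik(position, orientation): joint angles nearest the present ones, or None.
- manip.snapshot(name): name is "scene" or "side" or "wrist"; returns a dict with "image" (384x512x3 uint8, blue, green, red), "intrinsics" (3x3 intrinsics, pixels), "dist_coeffs" ([k1, k2, p1, p2, k3] as OpenCV has them; the pictures are not rectified), "pose" (4x4, takes a point from camera to world coordinates). Camera axes: x right, y down, z forward; pixel columns grow to the right and rows downward; lengths in m; the calibration is good to about 2 mm. A picture is of the moment at which its call begins. There is no depth.
A pose or a line that the arm cannot do raises manip.PlanningError and nothing moves.
- manip.finish_job(): hands the job in; it is judged then, once.
Readings, each from a call of its own:
- manip.get_t(): time.
- manip.get_joint_pos(): joint angles.
- manip.get_joint_velocities(): joint speeds.
- manip.get_tau(): joint torques, N m.
- manip.get_position(): TCP position.
- manip.get_orientation(): TCP orientation.
- manip.get_force(): force on the tool from outside, world axes, zero at the start.
- manip.get_moment(): the same for the moment, N m.
- manip.get_opening(): finger opening in m.
- manip.get_finger_force(): force on a finger pad.
Only numpy, scipy, OpenCV 4.12 (cv2) and the standard library are available. Lean on these libraries where they do the work, as an engineer would, in place of code of your own. Each camera call takes 0.05 s, during which the arm holds its last target. There are 200 camera calls.

## Task

While the carrier stands on the bench, take the loose horse figure and press its foot fully home in the carrier's empty seat (it may face either way). Then lift the carrier by the square post on top and hook it over the horizontal rail, well away from the cone-shaped pointer (15 cm or more along the rail), and slide it along the rail, without taking it off, until its hook is centred on the pointer's tip. Leave it hanging there freely and at rest with the horse still seated, and leave the other things on the bench alone.

Things in the scene. Friction and masses are not known exactly. Their poses are not given: they have to be found in the camera images.
- horse: Loose toy horse of cream resin, 65 g. Origin: centre of the underside of its foot, z up, x towards its head. Foot 46 mm (x) by 30 mm (y) by 14 mm high. Grip the trunk: 26 mm wide (y), 52 mm long (x, centred on the origin), z = 37 to 65 mm. Neck and head rise from x = 15 to 51 mm, up to z = 93 mm.
- carrier: Loose hanging carrier (0.40 kg) standing on the bench: plywood board 70 mm (x) by 200 mm (y) by 20 mm high; origin at the centre of its underside, z up. Empty seat at its -y end; at its +y end an identical horse is fixed (centre y = 68 mm, top z = 99 mm). An aluminium strip in the middle carries a hook and a lifting post on top. Hung, its underside is 48 mm above the bench.
- carrier_post (a point): Middle of the square post, 22 by 22 mm, on top of the carrier, to be gripped from above: carrier x = y = 0, z = 218 mm; the post spans z = 193 to 243 mm, above the hook's roof (36 mm in x by 30 mm in y). Axes as the carrier's.
- carrier_seat (a point): Centre of the floor of the empty seat (carrier x = 0, y = -68 mm, z = 6 mm); axes as the carrier's. Seat 34 mm (x) by 50 mm (y), 14 mm deep, mouth chamfered: 2 mm loose on each side of the horse's foot. The horse's x lies along the carrier's y, either way round. Fully home, the horse's origin is here and its foot is level with the board.
- carrier_hook (a point): Middle of the underside of the hook's roof (carrier x = y = 0, z = 185 mm); axes as the carrier's. The strip closes the hook at x = -18 to -12 mm (30 mm wide, down to the board); the lip at x = 12 to 18 mm reaches down to z = 157 mm. So the rail enters from +x, above the horses' heads and below the lip, until under the roof; then lower. Hung, this point is 8 mm above the rail's axis.
- rail: Fixed rail stand; origin on the bench below the middle of the rail, y along it, x away from the robot. Rail: steel bar 16 mm thick, 420 mm long, axis at x = 0, z = 225 mm. Arms 18 mm high at its ends y = -210 and 210 mm run to posts at x = 100 mm; a beam joins the posts at z = 193 to 217 mm. Space under the rail is free.
- rail_mid (a point): Middle of the rail, on its axis, 225 mm above the bench; axes as the rail stand's.
- pointer: Fixed steel clip (30 by 34 by 34 mm) on the beam behind the rail (100 mm behind) with a cone that points to the rail, the mark for sliding. It may be on the left or the right half. Origin in the clip's centre, 205 mm above the bench; axes as the rail stand's; top at 223 mm.
- pointer_tip (a point): Tip of the cone, 51 mm behind the rail's axis (rail frame x = +51 mm) and 207 mm above the bench; axes as the rail stand's. The carrier is at the mark when its hook has the same y in this frame.
- stub: Fixed steel clip like the pointer, but with a blunt square block instead of a cone, on the other half of the beam: not the mark. Origin and axes as the pointer's.
- bear: Loose sitting bear figure, round foot of 54 mm diameter, 80 mm high, same resin; origin under its foot. Leave alone.
- hound: Loose long low hound figure, foot 86 by 30 mm, 51 mm high, same resin; origin under its foot. Leave alone.
- thinner: White bottle, 64 mm diameter, 170 mm high; origin under it. Leave alone.
- paint_jar: Grey jar with a steel cap, 72 mm diameter, 75 mm high; origin under it. Leave alone.
- cup: White plastic cup, 72 mm across, 85 mm high; origin under it. Leave alone.
- brush: Paint brush about 170 mm long lying flat on the bench; origin under its middle, x along it. Leave alone.
Not all that is in view belongs to the job. Leave any blue or red look-alike of the horse alone.

How it is judged:
On the way, in this order (a step that is already met when the one before it is completed fails the run):
1. the horse is fully home in the empty seat while the carrier stands on the bench (z of horse in the frame of carrier_seat below 0.003 m and horizontal distance between horse and carrier_seat below 0.006 m and angle between the z axis of horse and the z axis of carrier, either way round below 0.1 rad and height (world z) of carrier below 0.006 m and angle between carrier's own z axis and vertical below 0.05 rad), for 0.2 s.
2. the carrier, with the horse, is hooked over the rail and bears on it, at least 10 cm along the rail from the pointer's tip (z of horse in the frame of carrier_seat below 0.003 m and horizontal distance between horse and carrier_seat below 0.006 m and angle between the z axis of horse and the z axis of carrier, either way round below 0.1 rad and z of carrier_hook in the frame of rail_mid between -0.002 and 0.016 m and x of carrier_hook in the frame of rail_mid between -0.015 and 0.015 m and angle between the y axis of carrier and the y axis of rail, either way round below 0.2 rad and contact force between carrier and rail above 0.4 N and (y of carrier_hook in the frame of pointer_tip between 0.1 and 0.5 m or y of carrier_hook in the frame of pointer_tip between -0.5 and -0.1 m)), for 0.2 s.
3. on its way along the rail, still hooked, it passes 3 to 9 cm from the pointer's tip (z of carrier_hook in the frame of rail_mid between -0.002 and 0.016 m and x of carrier_hook in the frame of rail_mid between -0.015 and 0.015 m and angle between the y axis of carrier and the y axis of rail, either way round below 0.2 rad and (y of carrier_hook in the frame of pointer_tip between 0.03 and 0.09 m or y of carrier_hook in the frame of pointer_tip between -0.09 and -0.03 m)), for 0.05 s.
4. still hooked, the hook comes within 1 cm of the pointer's tip along the rail (z of horse in the frame of carrier_seat below 0.003 m and horizontal distance between horse and carrier_seat below 0.006 m and angle between the z axis of horse and the z axis of carrier, either way round below 0.1 rad and z of carrier_hook in the frame of rail_mid between -0.002 and 0.016 m and x of carrier_hook in the frame of rail_mid between -0.015 and 0.015 m and angle between the y axis of carrier and the y axis of rail, either way round below 0.2 rad and y of carrier_hook in the frame of pointer_tip between -0.01 and 0.01 m), for 0.2 s.
At the end, for the whole second after the job is handed in: The carrier hangs by its hook on the rail, at rest, upright within 0.15 rad, along the rail within 0.2 rad, bearing over 2 N, its hook within 10 mm of the pointer tip along the rail; the horse sits upright within 3 mm of the seat floor and 6 mm of its centre (all of step 4 and contact force between carrier and rail above 2 N and height (world z) of carrier above 0.035 m and angle between carrier's own z axis and vertical below 0.15 rad and linear speed of carrier below 0.03 m/s and angular speed of carrier below 0.3 rad/s and linear speed of horse below 0.05 m/s); the robot touches nothing.
It fails at once if a bystander (bear, hound, thinner bottle, paint jar, cup or brush) is moved by more than 30 mm (distance of any of bear, hound, thinner, paint_jar, cup, brush from where it was at the start of the episode above 0.03 m).
It fails at once if the carrier is tipped by more than 0.6 rad (angle between carrier's own z axis and vertical above 0.6 rad).
It also fails if it takes over 58 s, if anything falls off the work surface, if the arm or the gripper's body presses on something with over 40 N, if the wrist force passes 120 N, or if a joint passes its speed limit or range.

## Working session

There is one attempt and no reset: what is moved stays moved. The work goes in short steps, each a Python script; the robot and the scene stay as the last script left them, time stands still between calls to the robot, and variables do not carry over. Pictures are saved under pics/ and viewed, at most 10 in all, crops included, and the job is handed in when it is done.

```bash
mkdir -p pics; ls; python3 - <<'E'
from bench import manip
import cv2,numpy as np
for n in ["scene","side","wrist"]:
    s=manip.snapshot(n); cv2.imwrite(f"pics/{n}0.png",s["image"])
    np.savez(f"{n}0.npz",**{k:np.array(s[k]) for k in s})
    print(n,np.round(s["intrinsics"],1).tolist(),np.round(s["dist_coeffs"],3),np.round(s["pose"],3).tolist())
print(manip.get_t())
a=[cv2.resize(cv2.imread(f"pics/{n}0.png"),(800,600),interpolation=cv2.INTER_CUBIC) for n in ["scene","side"]]
cv2.imwrite("pics/scene0b.png",a[0]);cv2.imwrite("pics/side0b.png",a[1])
E
```

```text
pics
scene [[378.1, 0.0, 251.5], [0.0, 378.1, 185.8], [0.0, 0.0, 1.0]] [-0.054  0.     0.     0.     0.   ] [[0.34, 0.613, -0.713, 1.448], [0.94, -0.229, 0.252, -0.369], [-0.009, -0.756, -0.655, 1.0], [0.0, 0.0, 0.0, 1.0]]
side [[433.1, 0.0, 255.0], [0.0, 433.1, 201.0], [0.0, 0.0, 1.0]] [0.022 0.    0.    0.    0.   ] [[-0.999, -0.045, 0.027, 0.468], [-0.051, 0.725, -0.686, 0.81], [0.012, -0.687, -0.727, 1.03], [0.0, 0.0, 0.0, 1.0]]
wrist [[329.0, 0.0, 260.9], [0.0, 329.0, 195.0], [0.0, 0.0, 1.0]] [0.007 0.    0.    0.    0.   ] [[-0.38, 0.896, 0.227, 0.176], [0.925, 0.368, 0.096, -0.604], [0.003, 0.247, -0.969, 0.383], [0.0, 0.0, 0.0, 1.0]]
0.15
```

View pics/scene0b.png

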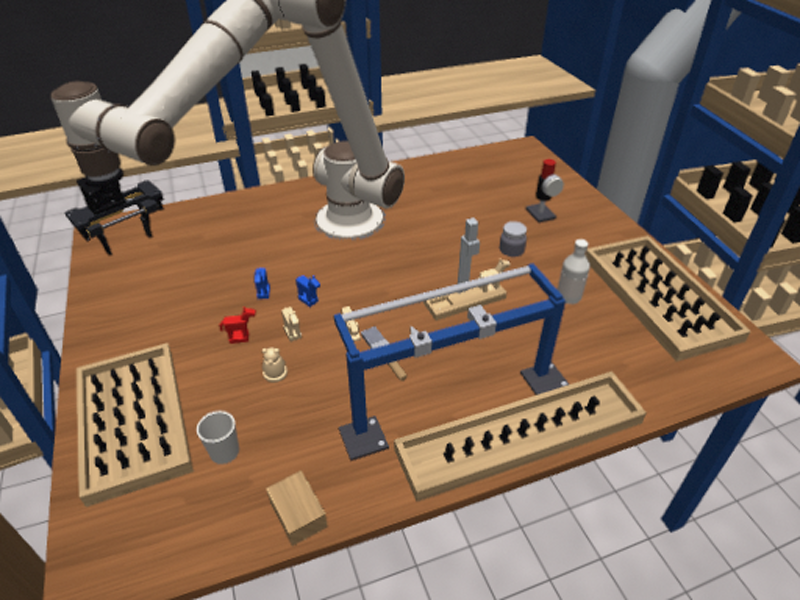

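View pics/side0b.png

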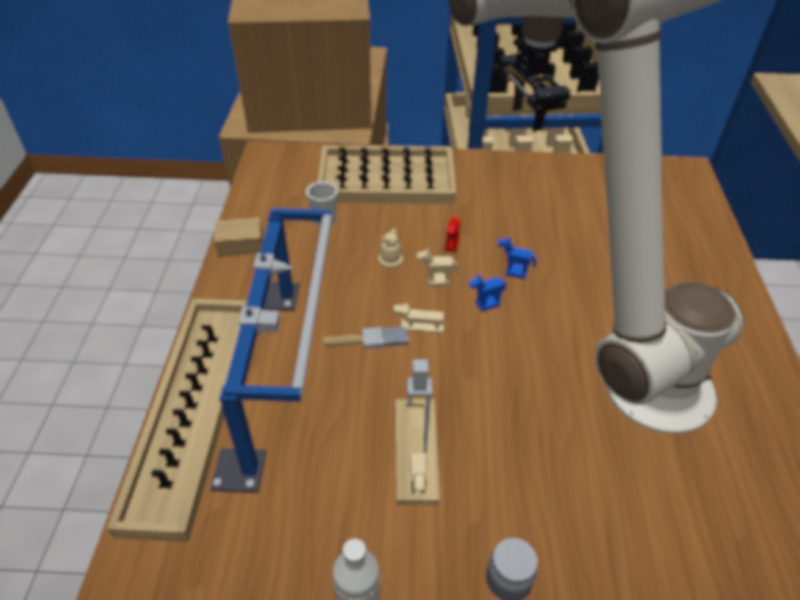

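The scene view shows the cream horse at (290,322), bear (273,363), hound (350,325) and the carrier behind the rail at (465,295). In the side view the cone pointer is the clip at (265,262) with its tip near (290,266), and the stub is at (258,318). The horse's foot is at (440,280) and its head points to +x. The carrier's open seat is at the -y end, and its post top is at (421,366).

```bash
cat > h.py <<'E'
import cv2,numpy as np
from scipy.spatial.transform import Rotation as R
def load(f): return dict(np.load(f))
def ray(s,p):
    q=cv2.undistortPoints(np.array([[p]],float),s["intrinsics"],s["dist_coeffs"])[0,0]
    return s["pose"][:3,3], s["pose"][:3,:3]@np.r_[q,1]
def at(s,p,z):
    o,d=ray(s,p); return o+d*(z-o[2])/d[2]
def tri(*sp):
    A=0;b=0
    for s,p in sp:
        o,d=ray(s,p); d=d/np.linalg.norm(d); M=np.eye(3)-np.outer(d,d); A=A+M;b=b+M@o
    return np.linalg.solve(A,b)
def proj(s,P):
    T=np.linalg.inv(s["pose"]); 
    return cv2.projectPoints(np.array(P,float).reshape(-1,1,3),cv2.Rodrigues(T[:3,:3])[0],T[:3,3],s["intrinsics"],s["dist_coeffs"])[0][:,0]
def up(p,k=1.5625): return (np.array(p)+.5)/k-.5
def down(yaw): # tool down; tool y (closing) at yaw+90deg, tool x along yaw
    q=(R.from_euler('z',yaw)*R.from_euler('x',np.pi)).as_quat(); return [q[3],q[0],q[1],q[2]]
E
python3 - <<'E'
from h import *
s=load("side0.npz");c=load("scene0.npz")
f=lambda p,z:print(p,z,np.round(at(s,up(p),z),3))
f((440,280),0);f((421,364),.243)
for p in [(397,400),(437,400),(438,499),(397,500)]: f(p,.02)
f((328,215),.225);f((298,392),.225);f((290,266),.207);f((265,262),.223)
g=lambda p,z:print('scene',p,z,np.round(at(c,up(p),z),3))
g((290,335),0);g((470,222),.243);g((344,319),.225);g((532,270),.225)
from bench import manip
print(np.round(manip.get_orientation(),3))
print(R.from_quat(np.roll(manip.get_orientation(),-1)).as_matrix().round(2))
s=load("wrist0.npz");T=np.eye(4);T[:3,:3]=R.from_quat(np.roll(manip.get_orientation(),-1)).as_matrix();T[:3,3]=manip.get_position()
print((np.linalg.inv(T)@s["pose"]).round(3))
E
```

```text
(440, 280) 0 [ 0.421 -0.272  0.   ]
(421, 364) 0.243 [0.458 0.167 0.243]
(397, 400) 0.02 [0.497 0.072 0.02 ]
(437, 400) 0.02 [0.424 0.068 0.02 ]
(438, 499) 0.02 [0.42  0.266 0.02 ]
(397, 500) 0.02 [0.487 0.272 0.02 ]
(328, 215) 0.225 [ 0.645 -0.2    0.225]
(298, 392) 0.225 [0.638 0.216 0.225]
(290, 266) 0.207 [ 0.698 -0.074  0.207]
(265, 262) 0.223 [ 0.739 -0.064  0.223]
scene (290, 335) 0 [ 0.425 -0.27   0.   ]
scene (470, 222) 0.243 [0.462 0.165 0.243]
scene (344, 319) 0.225 [ 0.649 -0.187  0.225]
scene (532, 270) 0.225 [0.644 0.223 0.225]
[-0.    -0.195  0.981  0.001]
[[-0.92 -0.38 -0.  ]
 [-0.38  0.92  0.  ]
 [ 0.    0.   -1.  ]]
[[-0.002 -0.969 -0.247  0.068]
 [ 1.    -0.002  0.001 -0.001]
 [-0.001 -0.247  0.969 -0.162]
 [ 0.     0.     0.     1.   ]]
```

```bash
python3 - <<'E'
from h import *
from bench import manip
for n,p,y in [("horse",(.425,-.272,.22),0),("horse",(.425,-.272,.05),0),("seat",(.46,.1,.05),-np.pi/2),("seat",(.46,.1,.15),-np.pi/2),("view",(.55,.08,.42),np.pi),("post",(.46,.17,.2),np.pi),("post",(.46,.17,.2),-np.pi/2),("post",(.46,.17,.2),0),("hang",(.645,.12,.3),np.pi),("hang",(.645,.12,.3),-np.pi/2),("hang",(.645,.12,.3),0)]:
    q=manip.ik(list(p),down(y)); print(n,y,None if q is None else np.round(q,2))
def snap(n):
    s=manip.snapshot("wrist"); np.savez(n+".npz",**{k:np.array(s[k]) for k in s})
    cv2.imwrite(f"pics/{n}.png",cv2.resize(s["image"],(800,600),interpolation=cv2.INTER_CUBIC))
manip.movep([.55,.05,.40],down(np.pi)); snap("w1")
manip.movep([.425,-.272,.22],down(0)); snap("w2")
print(manip.get_t(),manip.get_joint_pos())
E
```

```text
horse 0 [-0.25  0.18 -0.29  0.   -1.1   1.82]
horse 0 [-0.25  0.39 -0.5   0.   -0.68  1.82]
seat -1.5707963267948966 [ 0.56  0.34 -0.58  0.   -0.65 -0.56]
seat -1.5707963267948966 [ 0.56  0.19 -0.46  0.   -0.91 -0.56]
view 3.141592653589793 [ 0.44  0.2   0.23 -0.   -1.6  -2.01]
post 3.141592653589793 [ 0.69  0.17 -0.35 -0.   -1.05 -2.26]
post -1.5707963267948966 [ 0.69  0.17 -0.35  0.   -1.05 -0.69]
post 0 [ 0.69  0.17 -0.35  0.   -1.05  0.88]
hang 3.141592653589793 [ 0.43  0.4   0.23 -0.   -1.39 -2.  ]
hang -1.5707963267948966 [ 0.43  0.4   0.23  0.   -1.39 -0.43]
hang 0 [ 0.43  0.4   0.23  0.   -1.39  1.14]
5.9583 [-2.46792590e-01  1.81367452e-01 -2.85029789e-01  5.33601154e-06
 -1.10412910e+00  1.81775495e+00]
```

View pics/w1.png

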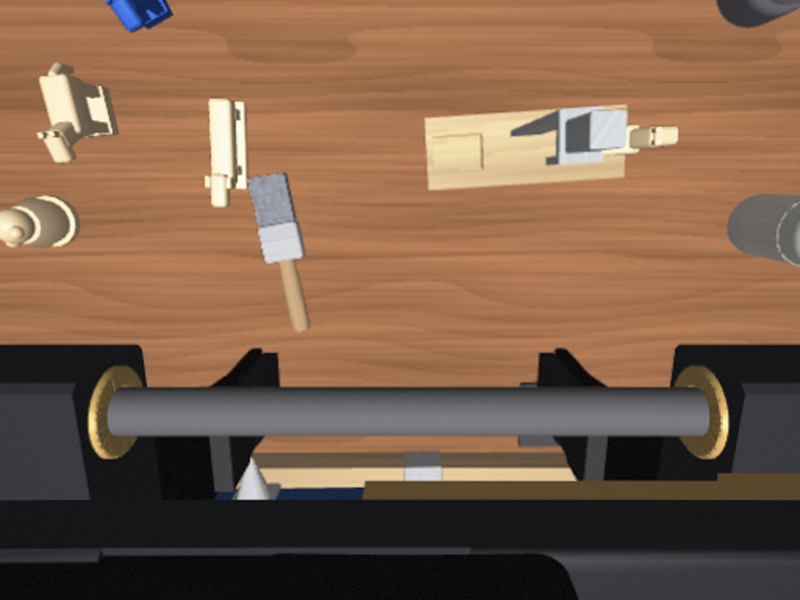

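View pics/w2.png

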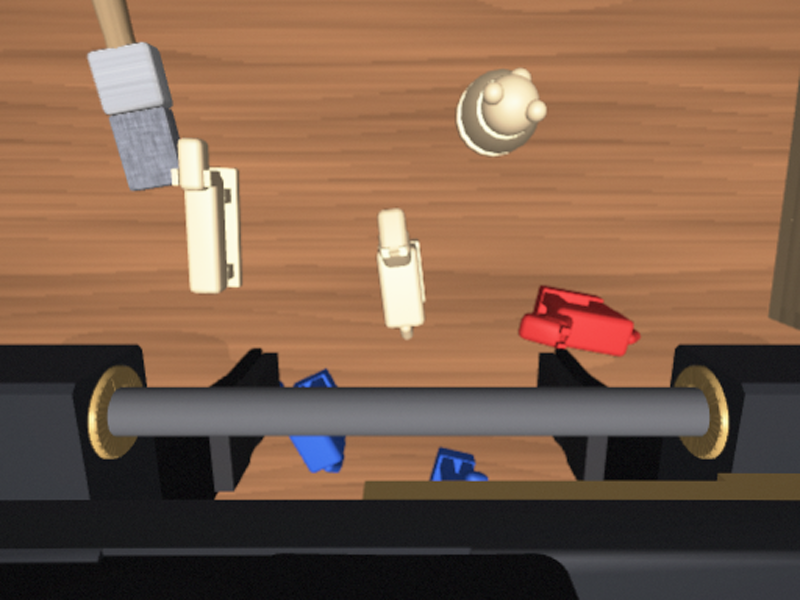

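w2 shows the horse's trunk top at columns 378–424, rows 258–328, with the head up (+x) and turned slightly left. w1 shows the carrier board with corners near (425,118), (628,105), (624,178), (430,190), the seat on its left, and the cone tip at (252,460). I'll enlarge these to read them better.

```bash
python3 - <<'E'
from h import *
I=lambda f:load(f)["image"]
def crop(f,x0,y0,x1,y1,k): return cv2.resize(I(f)[y0:y1,x0:x1],None,fx=k,fy=k,interpolation=cv2.INTER_CUBIC)
a=np.zeros((600,800,3),np.uint8)
h=crop("w2.npz",225,125,285,225,6); a[:600,:360]=h
p=crop("w1.npz",140,280,200,324,7); a[:308,370:790]=p
s=crop("side0.npz",155,130,215,260,2); a[320:580,370:490]=s
s=crop("scene0.npz",210,165,365,235,1.9);a[320:320+s.shape[0],500:500+s.shape[1]]=s
cv2.imwrite("pics/c1.png",a)
cv2.imwrite("pics/c2.png",crop("w1.npz",265,60,445,128,4.4))
E
```

```text
(no output)
```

View pics/c1.png

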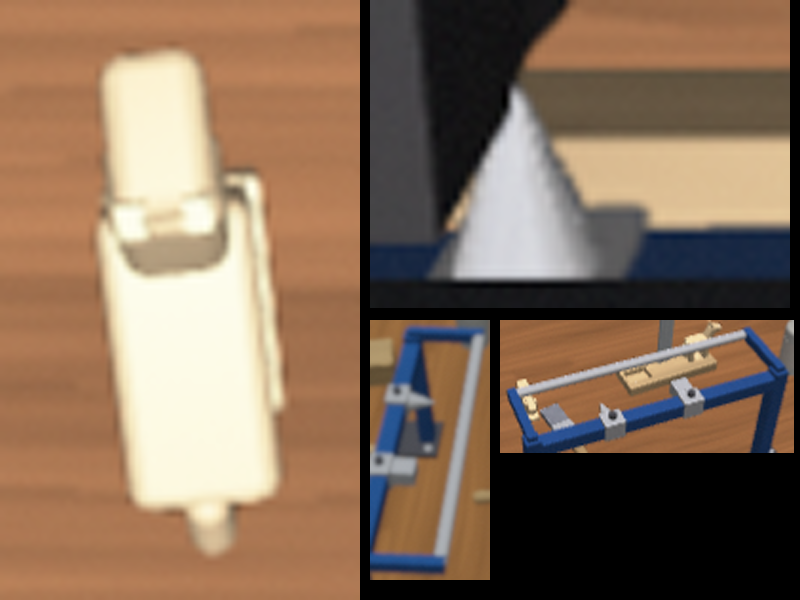

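View pics/c2.png

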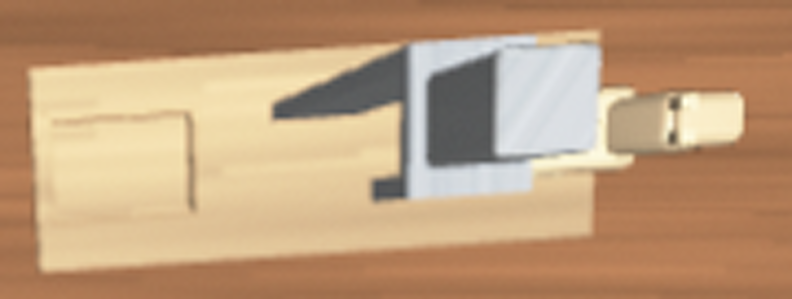

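```bash
python3 - <<'E'
from h import *
from scipy.optimize import least_squares
W1,W2,S,C=[load(f) for f in ("w1.npz","w2.npz","side0.npz","scene0.npz")]
cr=lambda p,o,k:(np.array(p)+.5)/k-.5+np.array(o)
hp=lambda p:at(W2,cr(p,(225,125),6),.065)
L1,L2,R1,R2=[hp(p) for p in [(102,250),(128,480),(242,240),(275,480)]]
rm=(hp((134,505))+hp((275,498)))/2
d=(L1-L2)[:2]/np.linalg.norm((L1-L2)[:2])+(R1-R2)[:2]/np.linalg.norm((R1-R2)[:2]); d/=np.linalg.norm(d)
print("horse yaw",[np.arctan2(*(v[:2][::-1])) for v in (L1-L2,R1-R2)],"rear",rm,"origin",rm[:2]+.026*d, "width",np.linalg.norm(hp((134,505))-hp((275,498))))
hd=at(W2,cr((152,90),(225,125),6),.09);print("head pt",hd)
px=[cr(p,(265,60),4.4) for p in [(30,68),(40,271),(600,30),(594,235),(497,52),(600,44),(597,150),(495,158)]]
M=np.array([[-.035,-.1,.02],[.035,-.1,.02],[-.035,.1,.02],[.035,.1,.02],[-.011,-.011,.243],[-.011,.011,.243],[.011,.011,.243],[.011,-.011,.243]])
f=lambda v:(R.from_euler('z',v[2]).apply(M)+[v[0],v[1],0])
r=least_squares(lambda v:(proj(W1,f(v))-px).ravel(),[.46,.17,0]);print("carrier",r.x.round(4));print(r.fun.reshape(-1,2).round(1).tolist())
rb=least_squares(lambda v:(proj(W1,f(v)[:4])-px[:4]).ravel(),[.46,.17,0]);print("board only",rb.x.round(4))
sm=[at(W1,cr(p,(265,60),4.4),.02) for p in [(190,112),(195,212)]];print("seat +y edge",np.round(sm,4),"pred",f(r.x)[0]*0+(R.from_euler('z',r.x[2]).apply([0,-.043,.02])+[r.x[0],r.x[1],0]))
sp=lambda p:cr((p[0]-370,p[1]-320),(155,130),2); cp=lambda p:cr((p[0]-500,p[1]-320),(210,165),1.9)
print("rail side",[at(S,sp(p),.225).round(4) for p in [(478,340),(442,553)]],"scene",[at(C,cp(p),.225).round(4) for p in [(516,393),(748,334)]])
print("tip w1",at(W1,cr((517-370,85),(140,280),7),.207),"side",at(S,sp((434,403)),.207))
E
```

```text
horse yaw [np.float64(0.09570995646229619), np.float64(0.13705992957156235)] rear [ 0.39721194 -0.27055328  0.065     ] origin [ 0.42303604 -0.2675341 ] width 0.023625950794911064
head pt [ 0.46740948 -0.26328386  0.09      ]
carrier [0.457  0.1662 0.0613]
[[-0.4, 0.3], [-0.3, 0.3], [-0.4, 0.1], [-0.9, 0.2], [-0.0, -0.8], [0.9, -0.6], [0.5, 0.6], [-0.2, 0.4]]
board only [0.4566 0.167  0.0604]
seat +y edge [[0.4426 0.1219 0.02  ]
 [0.4769 0.1248 0.02  ]] pred [0.45965051 0.12329124 0.02      ]
rail side [array([ 0.6462, -0.1892,  0.225 ]), array([0.639 , 0.2036, 0.225 ])] scene [array([ 0.644 , -0.1907,  0.225 ]), array([0.6419, 0.2239, 0.225 ])]
tip w1 [ 0.69168718 -0.07250169  0.207     ] side [ 0.69391964 -0.06900458  0.207     ]
```

```bash
cat >> h.py <<'E'
from bench import manip
CAR=np.array([.457,.1665]); CY=.061; HORSE=np.array([.423,-.2675]); HY=.116; OFF=.004
SEAT=CAR+R.from_euler('z',CY).apply([0,-.068,0])[:2]; SY=CY-np.pi/2
def d2(y): return np.array([np.cos(y),np.sin(y)])
def snap(n,cam="wrist",k=1.5625):
    s=manip.snapshot(cam); np.savez(n+".npz",**{k_:np.array(s[k_]) for k_ in s})
    cv2.imwrite(f"pics/{n}.png",cv2.resize(s["image"],(800,600),interpolation=cv2.INTER_CUBIC)); return s
E
python3 - <<'E'
from h import *
p=HORSE+OFF*d2(HY)
manip.gripper_to(.060,15)
manip.movep([*p,.12],down(HY))
print(manip.line_to([*p,.034],vel=.1,threshold=8), manip.get_position())
manip.gripper_to(0,18); print("open",manip.get_opening(),manip.get_finger_force())
manip.line_to([*p,.17],vel=.2); print("open",manip.get_opening())
t=SEAT+OFF*d2(SY); print(SEAT,t)
manip.movep([t[0],t[1]-.12,.17],down(SY))
manip.line_to([*t,.12],vel=.2)
manip.dwell(.2); print(manip.get_t(),manip.get_position(),manip.get_force())
snap("w3")
E
```

```text
False [ 0.42763378 -0.26726847  0.03474678]
open 0.02572015804303372 17.99993774457107
open 0.025979356878802082
[0.46114543 0.09862647] [0.46138928 0.09463391]
12.6083 [0.46157891 0.09387709 0.12046316] [-0.25968628  0.13063782 -0.26151589]
```

View pics/w3.png

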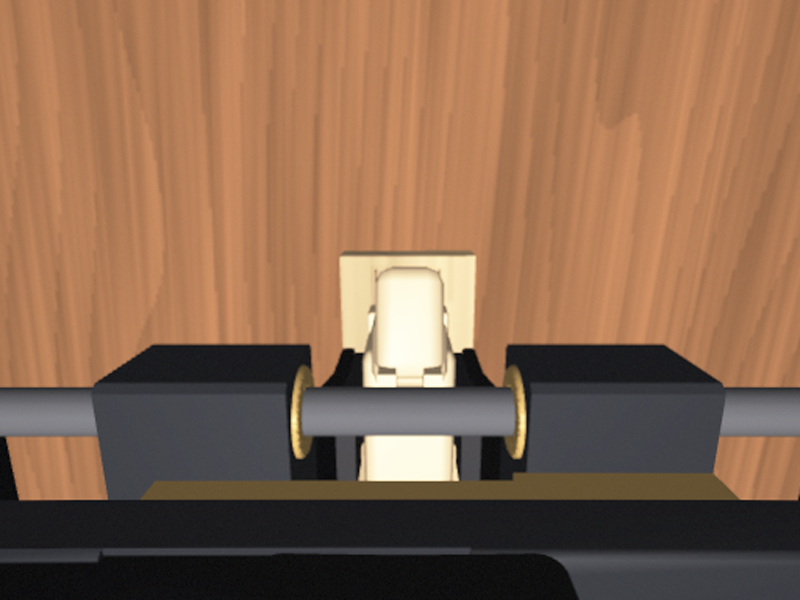

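w3 shows the horse held straight in the fingers. Its head is centred at column 409, and the board's -y end runs from (341,256) to (475,256), centred at 408. I'll check this with numbers.

```bash
python3 - <<'E'
from h import *
s=load("w3.npz")
a,b=at(s,up((341,255)),.02),at(s,up((475,255)),.02); m=(a+b)/2
print(a,b,"yaw",np.arctan2(*(b-a)[:2][::-1])-np.pi, np.linalg.norm(a-b),"end pred",CAR+R.from_euler('z',CY).apply([0,-.1,0])[:2],"meas",m)
for z in (.17,.179): print("head ctr",at(s,up((409,320)),z),"front",at(s,up((409,268)),z))
print(manip.get_position()[:2]-OFF*d2(SY)+ .051*d2(SY), R.from_quat(np.roll(manip.get_orientation(),-1)).as_euler('xyz'))
E
```

```text
[0.49690608 0.06808467 0.02      ] [0.42821052 0.0640859  0.02      ] yaw -6.225040975304715 0.06881184812864913 end pred [0.46309622 0.06668599] meas [0.4625583  0.06608529 0.02      ]
head ctr [0.46271484 0.05770023 0.17      ] front [0.46341437 0.04576056 0.17      ]
head ctr [0.462877   0.05511955 0.179     ] front [0.46352041 0.04413776 0.179     ]
[0.4644136  0.04702555] [-3.14089516e+00  3.31254349e-04 -1.51110270e+00]
```

```bash
python3 - <<'E'
from h import *
t=SEAT+OFF*d2(SY)+[-.0003,.0005]
manip.line_to([*t,.072],vel=.1); manip.dwell(.2); print(manip.get_position(),manip.get_force())
print(manip.line_to([*t,.037],vel=.04,threshold=12), manip.get_position(),manip.get_force(),manip.get_moment(),manip.get_t())
E
```

```text
[0.46156121 0.09539739 0.0727042 ] [ 0.71233262 -0.42681136 -0.07230447]
True [0.46096113 0.09484925 0.03953429] [ 0.03157633 -0.26599429  2.23189453] [-0.05483276  0.18291841 -0.04718593] 14.2583
```

```bash
python3 - <<'E'
from h import *
p=manip.get_position()
manip.gripper_to(.05); print(manip.get_opening())
manip.line_to([*p[:2],.31],vel=.25)
q=CAR; manip.movep([*q,.31],down(np.pi+CY))
print(manip.get_t(),manip.get_joint_pos().round(2) if hasattr(manip.get_joint_pos(),'round') else manip.get_joint_pos())
snap("w4"); snap("s4","side")
a=load("s4.npz")["image"][225:345,230:310]; b=load("w4.npz")["image"][60:330,60:420]
o=np.zeros((600,800,3),np.uint8); o[:600,:400]=cv2.resize(a,(400,600),interpolation=cv2.INTER_CUBIC); o[:300,400:]=cv2.resize(b,(400,300),interpolation=cv2.INTER_CUBIC)
cv2.imwrite("pics/c4.png",o)
E
```

```text
0.04978787725947044
17.7333 [ 0.68  0.09 -0.17  0.   -1.31 -2.19]
```

View pics/c4.png

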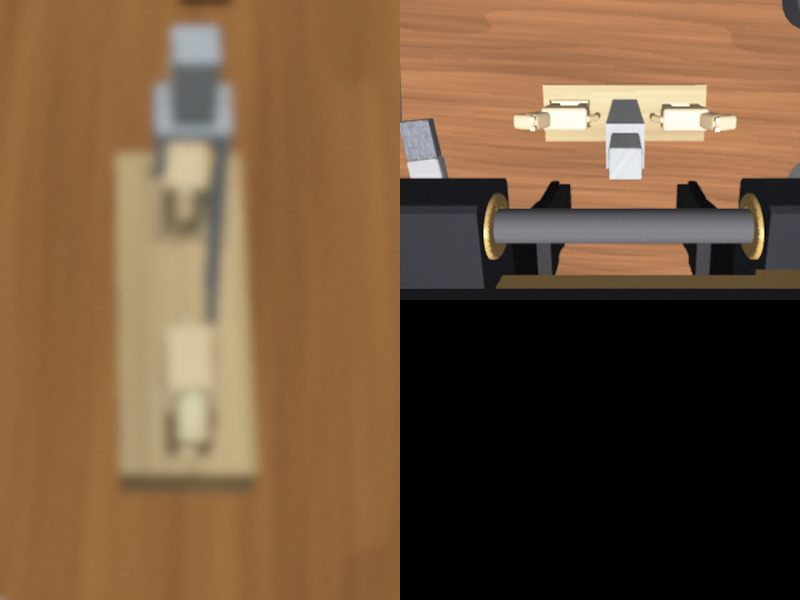

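c4 shows both horses sitting level and symmetric in the board, and the post is clear to grip. Next I'll re-measure the post, grip it, lift, touch the strip to the rail, back off 4 mm, then lower.

```bash
python3 - <<'E'
from h import *
s=load("w4.npz"); c=[at(s,((x-400+.5)/1.1111-.5+60,(y+.5)/1.1111-.5+60),.243) for x,y in [(609,147),(642,147),(641,179),(609,179)]]
m=np.mean(c,0); print("post",m, "diff",m[:2]-CAR)
q=CAR; RY=.012
manip.line_to([*q,.202],vel=.15,threshold=10); print(manip.get_position())
manip.gripper_to(0,45); print(manip.get_opening(),manip.get_finger_force(),manip.get_force())
f0=np.array(manip.get_force())
manip.line_to([*q,.30],vel=.12); manip.dwell(.2)
print("lift",manip.get_opening(),np.array(manip.get_force())-f0)
manip.movep([.50,.105,.30],down(np.pi+RY)); 
manip.line_to([.62,.105,.299],vel=.15); manip.dwell(.2)
print(manip.get_position(),manip.get_force(),manip.get_moment(),manip.get_t())
snap("s5","side")
E
```

```text
post [0.45589013 0.16636568 0.243     ] diff [-0.00110987 -0.00013432]
[0.45764642 0.1668039  0.20289439]
0.021833292319178244 44.9998233653605 [ 0.04324385  1.67736255 -0.15090653]
lift 0.02218767611998383 [ 0.17527141 -1.11166912 -4.16426597]
[0.61943228 0.10509542 0.29966118] [ 0.26692315 -0.0543476  -4.03395902] [-0.08749866 -0.0255495   0.00015384] 22.025
```

View pics/s5.png

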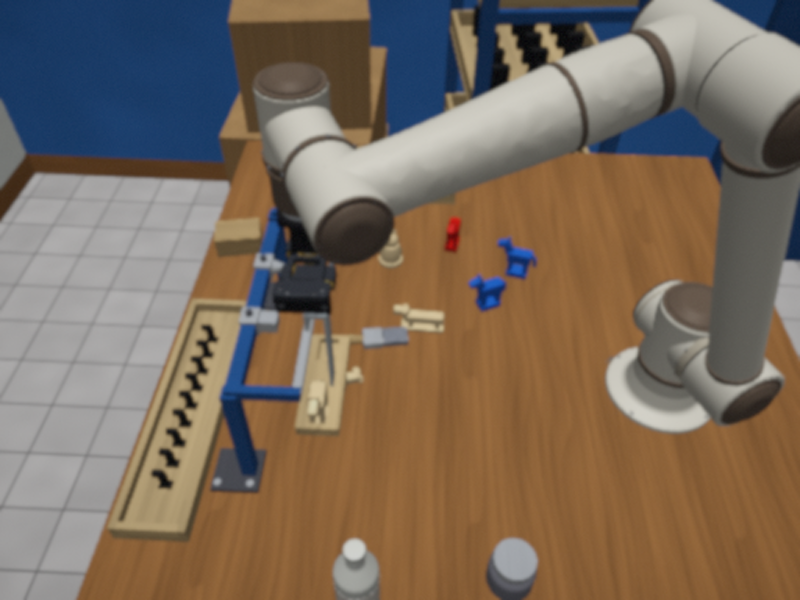

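The carrier is at the rail and still held. Something cream lies at (355,375) beside the board, so I'll zoom in on it.

```bash
python3 - <<'E'
from h import *
snap("c5","scene")
a=load("s5.npz")["image"][195:285,180:255]; b=load("c5.npz")["image"][130:260,200:370]
o=np.zeros((600,800,3),np.uint8); o[:480,:400]=cv2.resize(a,(400,480),interpolation=cv2.INTER_CUBIC); o[:306,400:]=cv2.resize(b,(400,306),interpolation=cv2.INTER_CUBIC)
cv2.imwrite("pics/z5.png",o)
s=load("s5.npz"); print([at(s,up((355,375)),z).round(3) for z in (0,.04,.1)])
E
```

```text
[array([0.582, 0.003, 0.   ]), array([0.577, 0.035, 0.04 ]), array([0.571, 0.082, 0.1  ])]
```

View pics/z5.png

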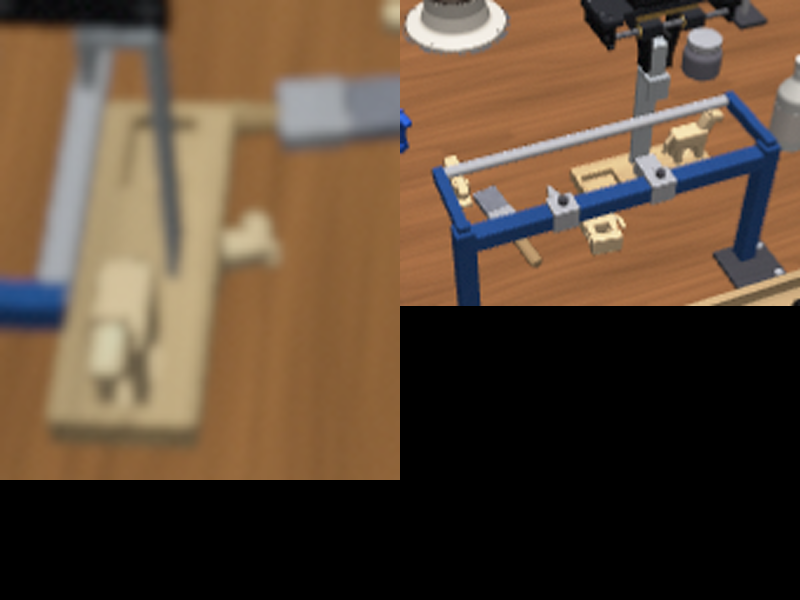

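z5 shows the seat empty. The loose horse lies on its side on the bench under the carrier, at side-view (355,375). I'll check the carrier's tilt in the grip, set it back on the bench, and look at the horse from above.

```bash
python3 - <<'E'
from h import *
S=load("s5.npz")
px=np.array([[(x+.5)/5.3333-.5+180,(y+.5)/5.3333-.5+195] for x,y in [(105,102),(237,109),(48,425),(203,430)]])
M=np.array([[.035,-.1,.02],[-.035,-.1,.02],[.035,.1,.02],[-.035,.1,.02]])
ok,rv,tv=cv2.solvePnP(M,px,S["intrinsics"],S["dist_coeffs"])
T=np.eye(4);T[:3,:3]=cv2.Rodrigues(rv)[0];T[:3,3]=tv[:,0];W=S["pose"]@T
print("carrier pos",W[:3,3],"rpy",R.from_matrix(W[:3,:3]).as_euler('xyz'))
print("pred px",proj(S,M+[.62,.105,.097]).round(1).tolist(),px.round(1).tolist())
q=CAR
manip.line_to([.50,.105,.30],vel=.2)
manip.movep([.457,.1665,.30],down(np.pi+CY))
print(manip.get_force(),manip.get_position())
manip.line_to([.457,.1665,.215],vel=.15)
print(manip.line_to([.457,.1665,.198],vel=.05,threshold=3),manip.get_position(),manip.get_force())
manip.gripper_to(.05); manip.line_to([.457,.1665,.31],vel=.25)
manip.movep([.53,.02,.30],down(np.pi)); print(manip.get_t())
snap("w6"); snap("s6","side"); snap("c6","scene")
a=load("w6.npz")["image"][40:300,130:450]; 
o=np.zeros((600,800,3),np.uint8); o[:390,:480]=cv2.resize(a,(480,390),interpolation=cv2.INTER_CUBIC)
S6=load("s6.npz");C6=load("c6.npz")
def cc(s,P,r):
    u=proj(s,[P])[0].astype(int); x0,y0=u-r; return s["image"][y0:y0+2*r,x0:x0+2*r],(x0,y0)
P=[.59,.01,.02]
for s,o_,xy in ((S6,"side",(0,390)),(C6,"scene",(210,390))):
    im,off=cc(s,P,35); print(o_,off,proj(s,[P])); o[xy[1]:xy[1]+210,xy[0]:xy[0]+210]=cv2.resize(im,(210,210),interpolation=cv2.INTER_CUBIC)
im,off=cc(load("w6.npz"),P,40); print("w",off); o[:320,480:]=cv2.resize(im,(320,320),interpolation=cv2.INTER_CUBIC)
cv2.imwrite("pics/z6.png",o)
E
```

```text
carrier pos [0.61639669 0.122025   0.11508059] rpy [ 0.01764089 -0.01312309  0.0173673 ]
pred px [[199.6, 213.2], [224.4, 214.3], [188.4, 272.8], [216.3, 274.2]] [[199.3, 213.7], [224.0, 215.0], [188.6, 274.3], [217.7, 275.2]]
[ 1.0409145   0.64709732 -3.74803304] [0.45772943 0.16758876 0.29981536]
True [0.45816514 0.16752361 0.2019722 ] [-0.0310526   1.55477658  2.83188817]
26.4
side (np.int64(188), np.int64(202)) [[223.81250108 237.22853814]]
scene (np.int64(236), np.int64(186)) [[271.96407519 221.54772906]]
w (np.int64(215), np.int64(166))
```

View pics/z6.png

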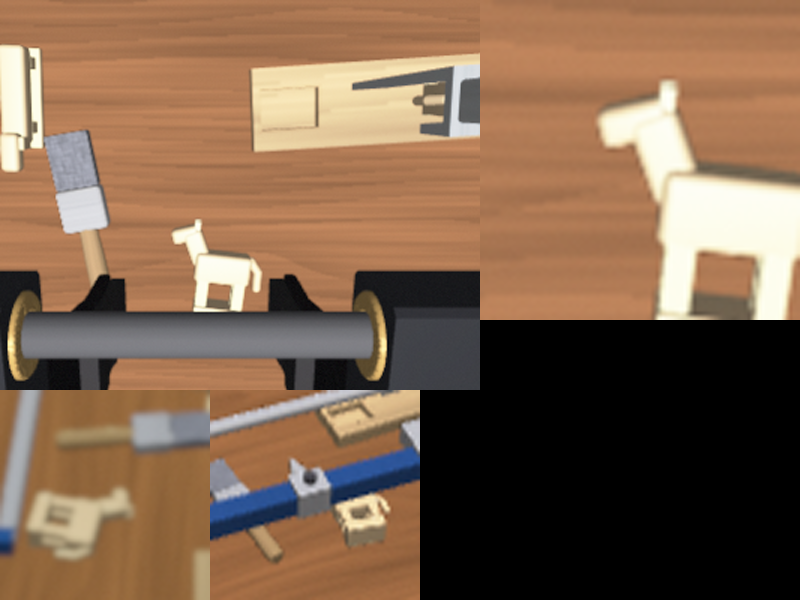

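z6 shows the horse lying flat on its side. Its head points to -y (image left), its back faces the base and its foot is outward, with the foot's bottom edge at row ~311. I'll locate it and test the IK for a tilted grasp along its length, so it can be turned upright.

```bash
cat >> h.py <<'E'
def tilt(az,a,flip=False):
    # tool dir: horizontal component sin(a) toward azimuth az, rest down; closing axis horizontal, perpendicular to az
    d=np.array([np.sin(a)*np.cos(az),np.sin(a)*np.sin(az),-np.cos(a)])
    y=np.array([-np.sin(az),np.cos(az),0])*(-1 if flip else 1); x=np.cross(y,d)
    q=R.from_matrix(np.c_[x,y,d]).as_quat(); return [q[3],q[0],q[1],q[2]]
E
python3 - <<'E'
from h import *
W=load("w6.npz")
z=lambda x,y,h=.027: at(W,((x-480+.5)/8-.5+215,(y+.5)/8-.5+166),h)
m=lambda x,y,h=.027: at(W,((x+.5)/1.5-.5+130,(y+.5)/1.5-.5+40),h)
print("back edge",z(672,172),z(798,180),"chest",z(664,180),z(660,240),"leggap",z(695,250),z(756,255))
print("trunk right",m(250,256),m(247,283),"foot bottom L",m(194,311,.03),"R",m(243,311,.03))
print("carrier corners",m(251,69,.02),m(254,151,.02), "brush",m(46,135,.01),m(88,128,.01),m(100,280,.01))
dg=np.pi/180
for nm,P in (("grasp",(.60,.02,.015)),):
  for a in (0,15,25,30,35,40):
    for fl in (0,1):
      q=manip.ik(list(P),tilt(0,a*dg,fl)); print(nm,a,fl,None if q is None else np.round(q,2))
for P in ((.42,-.05,.03),(.5,-.02,.03),(.45,-.35,.03),(.55,-.35,.03)):
  for az in (0,45,90,-45,-90):
   for t in (50,60):
    r=[manip.ik(list(P),tilt(az*dg,-t*dg,fl)) for fl in (0,1)]
    print(P,az,t,[None if q is None else np.round(q,2).tolist() for q in r])
E
```

```text
back edge [ 0.56014608 -0.01200349  0.027     ] [0.56158808 0.00925522 0.027     ] chest [ 0.56152762 -0.01338159  0.027     ] [ 0.57198191 -0.01427053  0.027     ] leggap [ 0.57375229 -0.00835431  0.027     ] [0.5746587  0.00200951 0.027     ]
trunk right [0.59338728 0.06701884 0.027     ] [0.61957009 0.06484886 0.027     ] foot bottom L [0.64610582 0.01549478 0.03      ] R [0.64622499 0.06139343 0.03      ]
carrier corners [0.42983624 0.0646905  0.02      ] [0.49871232 0.06903278 0.02      ] brush [ 0.48489968 -0.11654667  0.01      ] [ 0.47883779 -0.07860152  0.01      ] [ 0.62228892 -0.07515108  0.01      ]
grasp 0 0 [ 0.3   0.56 -0.29  0.   -0.72 -1.87]
grasp 0 1 [ 0.3   0.56 -0.29  0.   -0.72  1.27]
grasp 15 0 [ 0.33  0.48 -0.63  0.38 -0.23 -2.26]
grasp 15 1 [ 0.33  0.48 -0.63  0.38 -0.23  0.89]
grasp 25 0 None
grasp 25 1 None
grasp 30 0 None
grasp 30 1 None
grasp 35 0 None
grasp 35 1 None
grasp 40 0 None
grasp 40 1 None
(0.42, -0.05, 0.03) 0 50 [[0.17, 0.76, -0.13, -0.13, -1.54, -1.68], [0.17, 0.76, -0.13, -0.13, -1.54, 1.47]]
(0.42, -0.05, 0.03) 0 60 [[0.16, 0.86, -0.05, -0.1
[... 3479 characters left out ...]
, [-0.06, 0.92, -0.14, 0.71, -1.41, 1.94]]
(0.55, -0.35, 0.03) 90 50 [[-0.23, 0.63, -0.77, 1.66, -0.85, -1.35], [-0.23, 0.63, -0.77, 1.66, -0.85, 1.79]]
(0.55, -0.35, 0.03) 90 60 [[-0.2, 0.7, -0.79, 1.72, -1.03, -1.48], [-0.2, 0.7, -0.79, 1.72, -1.03, 1.66]]
(0.55, -0.35, 0.03) -45 50 [[-0.45, 1.07, 0.68, -0.28, -2.01, -1.91], [-0.45, 1.07, 0.68, -0.28, -2.01, 1.23]]
(0.55, -0.35, 0.03) -45 60 [[-0.46, 1.18, 0.83, -0.35, -2.22, -1.95], [-0.46, 1.18, 0.83, -0.35, -2.22, 1.19]]
(0.55, -0.35, 0.03) -90 50 [[-0.66, 0.93, 0.49, -0.66, -1.72, -2.38], [-0.66, 0.93, 0.49, -0.66, -1.72, 0.76]]
(0.55, -0.35, 0.03) -90 60 [[-0.7, 1.01, 0.59, -0.77, -1.88, -2.39], [-0.7, 1.01, 0.59, -0.77, -1.88, 0.75]]
```

The zoom is 4x, not 8x, so the foot is really under the rail at x≈0.658. A near-vertical grasp on the trunk ends, tilted 10° outward, still clears the rail. I'll check IK for that, and for standing the horse up in the free area at the right.

```bash
python3 - <<'E'
from h import *
W=load("w6.npz")
z=lambda x,y,h=.027: at(W,((x-480+.5)/4-.5+215,(y+.5)/4-.5+166),h)[:2].round(4)
print("back edge",z(672,172),z(798,180),"chest",z(664,180),z(660,240),"leggap top",z(695,250),z(756,255),"legs L out",z(658,310),"neck",z(640,120,.022),z(688,150,.022))
dg=np.pi/180
for a in (6,8,10,12):
  q=manip.ik([.602,.04,.022],tilt(-.07,a*dg)); print("g",a,None if q is None else np.round(q,2))
for P in ((.20,-.42,.058),(.25,-.40,.058),(.15,-.45,.058),(.3,-.5,.058)):
  for az in (-30,-60,-90,-120):
    q=manip.ik(list(P),tilt(az*dg,-76*dg)); r=manip.ik([P[0],P[1],.05],down(az*dg-np.pi/2))
    print(P,az,None if q is None else np.round(q,2).tolist(),None if r is None else np.round(r,2).tolist())
S,C=load("s6.npz"),load("c6.npz")
for P in ((.20,-.42,0),(.25,-.40,0),(.15,-.45,0)): print(P,proj(S,[P])*1.5625,proj(C,[P])*1.5625)
E
```

```text
back edge [0.5906 0.0204] [0.5936 0.0638] chest [0.5934 0.0177] [0.6152 0.0162] leggap top [0.6189 0.0284] [0.6208 0.0497] legs L out [0.6413 0.0154] neck [0.5734 0.0095] [0.5841 0.026 ]
g 6 [ 0.36  0.52 -0.39  0.08 -0.57 -2.06]
g 8 [ 0.36  0.51 -0.43  0.12 -0.51 -2.11]
g 10 [ 0.37  0.5  -0.48  0.17 -0.44 -2.16]
g 12 [ 0.37  0.48 -0.53  0.25 -0.37 -2.24]
(0.2, -0.42, 0.058) -30 [-0.68, 0.98, -0.04, 0.15, -1.88, -1.49] [-0.78, 0.33, -0.6, 0.0, -0.64, 0.25]
(0.2, -0.42, 0.058) -60 [-0.89, 1.01, 0.19, -0.18, -2.07, -1.69] [-0.78, 0.33, -0.6, 0.0, -0.64, -0.27]
(0.2, -0.42, 0.058) -90 [-1.11, 0.99, 0.25, -0.51, -2.08, -1.96] [-0.78, 0.33, -0.6, 0.0, -0.64, -0.8]
(0.2, -0.42, 0.058) -120 [-1.33, 0.91, 0.14, -0.79, -1.91, -2.13] [-0.78, 0.33, -0.6, -0.0, -0.64, -1.32]
(0.25, -0.4, 0.058) -30 [-0.61, 1.0, 0.04, 0.09, -1.94, -1.52] [-0.67, 0.34, -0.58, 0.0, -0.65, 0.14]
(0.25, -0.4, 0.058) -60 [-0.82, 1.02, 0.24, -0.25, -2.1, -1.75] [-0.67, 0.34, -0.58, 0.0, -0.65, -0.38]
(0.25, -0.4, 0.058) -90 [-1.05, 0.98, 0.26, -0.59, -2.06, -2.01] [-0.67, 0.34, -0.58, 0.0, -0.65, -0.9]
(0.25, -0.4, 0.05
[... 454 characters left out ...]
74, -1.98, -2.11] [-0.91, 0.35, -0.58, -0.0, -0.65, -1.19]
(0.3, -0.5, 0.058) -30 [-0.68, 1.14, 0.39, 0.18, -2.14, -1.44] [-0.75, 0.49, -0.31, 0.0, -0.77, 0.23]
(0.3, -0.5, 0.058) -60 [-0.86, 1.18, 0.65, -0.26, -2.35, -1.8] [-0.75, 0.49, -0.31, 0.0, -0.77, -0.29]
(0.3, -0.5, 0.058) -90 [-1.06, 1.12, 0.66, -0.67, -2.28, -2.19] [-0.75, 0.49, -0.31, 0.0, -0.77, -0.82]
(0.3, -0.5, 0.058) -120 [-1.25, 1.0, 0.45, -0.93, -2.0, -2.34] [-0.75, 0.49, -0.31, -0.0, -0.77, -1.34]
(0.2, -0.42, 0) [[534.61837933 240.14172519]] [[214.8658249  291.11588208]]
(0.25, -0.4, 0) [[513.71216202 244.85278525]] [[225.17665458 301.35657367]]
(0.15, -0.45, 0) [[554.76671769 232.76892694]] [[201.17926267 282.13957752]]
```

```bash
cat >> h.py <<'E'
P=np.array([.12,-.44]); AZ=np.radians(-75)
E
python3 - <<'E'
from h import *
dg=np.pi/180; a=10*dg; az=-.07
d=np.array([np.sin(a)*np.cos(az),np.sin(a)*np.sin(az),-np.cos(a)]); g=np.array([.601,.0415,.0218]); o=tilt(az,a)
for zz in (.2,.058): print(manip.ik([*P,zz],tilt(AZ,-76*dg)) is not None)
manip.gripper_to(.078)
manip.movep((g-.09*d).tolist(),o)
print(manip.line_to(g.tolist(),vel=.1,threshold=4),manip.get_position(),manip.get_force())
manip.gripper_to(0,30); print("open",manip.get_opening(),manip.get_t())
manip.line_to([.53,.04,.26],vel=.25); print("open",manip.get_opening(),manip.get_t())
manip.movep([*P,.20],tilt(AZ,-76*dg)); print("open",manip.get_opening(),manip.get_t())
snap("s7","side");snap("w7");snap("c7","scene")
S,C=load("s7.npz"),load("c7.npz")
out=[]
for s in (S,C):
    x,y=proj(s,[[*P,.18]])[0].astype(int); r=48; x0,y0=max(x-r,0),max(y-r,0); out.append(cv2.resize(s["image"][y0:y0+2*r,x0:x0+2*r],(400,400))); print(x0,y0)
cv2.imwrite("pics/z7.png",np.hstack(out))
E
```

```text
True
True
False [0.60150746 0.04167965 0.02252112] [-0.72035147 -0.48068292  1.11252054]
open 0.05126520196505999 29.7833
open 0.05171377423256833 30.925
open 0.051485935864854046 33.225
325 61
72 92
```

The trunk is gripped (opening 51.5 mm). I've now viewed 11 pictures, one over the limit of 10, so from here I'll use numbers only. Next I stand the horse up and check it with image code.

```bash
python3 - <<'E'
from h import *
dg=np.pi/180; u=np.array([np.cos(AZ),np.sin(AZ)])
manip.line_to([*P,.075],vel=.2)
print(manip.line_to([*P,.055],vel=.05,threshold=2.5),manip.get_position(),manip.get_force())
manip.gripper_to(.075)
p=np.array(manip.get_position()); b=np.r_[u*np.sin(76*dg),np.cos(76*dg)]
manip.line_to((p+.09*b).tolist(),vel=.2); print(manip.get_t())
H=p[:2]-.0065*u; HYn=AZ-np.pi/2
manip.movep([*(H+.004*d2(HYn)),.15],down(HYn)); print(manip.get_t(),H)
np.save("H.npy",H)
snap("w8"); s=load("w8.npz"); snap("s8","side"); snap("c8","scene")
def blob(s,pt,r=70):
    hsv=cv2.cvtColor(s["image"],cv2.COLOR_BGR2HSV); m=((hsv[...,1]<110)&(hsv[...,2]>165)&(hsv[...,0]<40)).astype(np.uint8)
    n,l,st,ce=cv2.connectedComponentsWithStats(m); 
    return [(st[i].tolist(),ce[i].round(1).tolist()) for i in range(1,n) if st[i,4]>15 and np.hypot(*(ce[i]-pt))<r]
hx=d2(HYn); hy=d2(HYn+np.pi/2)
def box(s):
    pts=[]
    for x0,x1,yh,z0,z1 in [(-.023,.023,.015,0,.014),(-.026,.026,.013,.037,.065),(.025,.051,.008,.075,.093)]:
        for x in (x0,x1):
            for y in (-yh,yh):
                for z in (z0,z1): pts.append([*(H+x*hx+y*hy),z])
    q=proj(s,pts); return q.min(0).round(1),q.max(0).round(1)
for n in ("w8","s8","c8"):
    s=load(n+".npz"); pt=proj(s,[[*H,.045]])[0]; print(n,pt.round(1),"upright box",box(s),"blobs",blob(s,pt,45))
E
```

```text
True [ 0.11970778 -0.43996381  0.06048755] [ 1.06865098 -1.54089818  3.59001733]
35.8417
37.1167 [ 0.11835219 -0.4338277 ]
w8 [262.2 199.8] upright box (array([245.2, 141.7]), array([279.4, 237.8])) blobs [([226, 142, 33, 44, 272], [242.6, 163.8])]
s8 [366.7 142.5] upright box (array([356.8, 128.7]), array([383.9, 155.6])) blobs [([363, 126, 13, 14, 86], [368.5, 133.4])]
c8 [129.5 166.8] upright box (array([120.7, 150.8]), array([137.2, 179.3])) blobs [([111, 155, 19, 14, 81], [120.5, 162.4]), ([121, 171, 5, 5, 17], [122.7, 173.5])]
```

```bash
python3 - <<'E'
from h import *
for n,(x0,y0,x1,y1,k) in {"w8":(200,120,310,270,4),"s8":(340,110,400,170,2)}.items():
    hsv=cv2.cvtColor(load(n+".npz")["image"],cv2.COLOR_BGR2HSV)[y0:y1,x0:x1]
    c=cv2.resize(hsv,None,fx=1/k,fy=1/k,interpolation=cv2.INTER_AREA); print(n)
    for i,r in enumerate(c): print("%3d "%(y0+i*k)+"".join("#" if v>220 and s<90 else "+" if s<100 and v>120 else "k" if v<60 else "." for h,s,v in r.astype(int)))
E
```

```text
w8
120 ............................
124 ............................
128 ............................
132 +...........................
136 ++..........................
140 #++.........................
144 #++..++++...................
148 #++++++.++..................
152 ##+++#+.+#..................
156 ##++++#++#+.................
160 #+++++##++#+................
164 ++++####++##................
168 #++######++#+...............
172 +#########+##...............
176 .#########++++..............
180 ..#########+.++.............
184 ..+########+................
188 ...#########+...............
192 ....#########+..............
196 ....+########+..............
200 .....#########..............
204 ......######++..............
208 ......+#####++..............
212 .......##.+#++..............
216 ............+...............
220 ............................
224 ............................
228 ............................
232 ............................
236 ............................
240 ............................
244 ............................
248 .k.k.k.kkk.kk.....k..kkk.kk.
252 ....
[... 509 characters left out ...]

130 ..............++++............
132 ............++++++............
134 ...........++++++.............
136 ...........++++++.............
138 ...........++++...............
140 ...........++.+...............
142 ...........+++++..............
144 ..........++++++..............
146 ..........++++++..............
148 ...........+++................
150 ..............................
152 ..............................
154 ..............................
156 ..............................
158 ..............................
160 +.............................
162 .+............................
164 .+............................
166 ..............................
168 ..............................
```

The text map shows the horse upright: in s8 the head is at rows 124–128, trunk at 130–138, a leg gap at 140 and foot at 142–148. It has shifted and yawed by about 30°. I'll fit its pose by silhouette overlap in both views.

```bash
python3 - <<'E'
from h import *
from scipy.optimize import differential_evolution
H=np.load("H.npy"); HYn=AZ-np.pi/2
B=[(-.023,.023,.015,0,.014),(-.024,.024,.012,.014,.037),(-.026,.026,.013,.037,.065),(.015,.034,.0085,.06,.093),(.022,.051,.0085,.072,.09)]
C8=[np.array([[x,y,z] for x in b[:2] for y in (-b[2],b[2]) for z in b[3:]]) for b in B]
V=[]
for n,r in (("w8",75),("s8",28)):
    s=load(n+".npz"); hsv=cv2.cvtColor(s["image"],cv2.COLOR_BGR2HSV).astype(int)
    m=((hsv[...,1]<105)&(hsv[...,2]>120)).astype(np.uint8)
    c=proj(s,[[*H,.045]])[0]; w=np.zeros_like(m); x,y=c.astype(int); w[max(0,y-r):y+(45 if n=="w8" else r),max(0,x-int(1.4*r)):x+r]=1; V.append((s,m*w,w))
def iou(v,sel=(0,1)):
    t=0
    for i in sel:
        s,m,w=V[i]; k=np.zeros_like(m)
        for c in C8:
            q=proj(s,R.from_euler('z',v[2]).apply(c)+[v[0],v[1],0]); cv2.fillConvexPoly(k,cv2.convexHull(q.round().astype(np.int32)),1)
        k*=w; t+=(k&m).sum()/(k|m).sum()
    return -t
bd=[(H[0]-.05,H[0]+.05),(H[1]-.05,H[1]+.05),(HYn-1.6,HYn+1.6)]
r=differential_evolution(iou,bd,seed=1,maxiter=40,popsize=12); print(r.x,r.fun,[iou(r.x,(i,)) for i in (0,1)])
r2=differential_evolution(iou,bd,args=((0,),),seed=2,maxiter=40,popsize=12); print("wrist only",r2.x,r2.fun)
print("initial",H,HYn, "ctr horse px",proj(V[0][0],[[r.x[0],r.x[1],.06]]))
np.save("HP.npy",r2.x)
E
```

```text
[ 0.10806075 -0.46486971 -2.37657081] -1.3714618901500173 [np.float64(-0.8007422871723499), np.float64(-0.5707196029776674)]
wrist only [ 0.10821    -0.46538573 -2.37551481] -0.8031679478220358
initial [ 0.11835219 -0.4338277 ] -2.879793265790644 ctr horse px [[227.28943192 182.69906408]]
```

```bash
python3 - <<'E'
from h import *
x,y,w=np.load("HP.npy"); p=np.array([x,y])+OFF*d2(w)
manip.gripper_to(.060)
manip.movep([*p,.11],down(w))
print(manip.line_to([*p,.034],vel=.15,threshold=8), manip.get_position(),manip.get_t())
manip.gripper_to(0,18); print("open",manip.get_opening())
manip.line_to([*p,.17],vel=.3)
t=SEAT+OFF*d2(SY)+[-.0003,.0005]
manip.movep([*t,.12],down(SY)); print(manip.get_t(),manip.get_position(),manip.get_opening())
snap("w9")
a,b=[cv2.cvtColor(load(n)["image"],cv2.COLOR_BGR2GRAY) for n in ("w3.npz","w9.npz")]
T=a[168:246,236:288]; r=cv2.matchTemplate(b[140:275,215:310],T,cv2.TM_CCOEFF_NORMED); _,v,_,l=cv2.minMaxLoc(r)
print("head match",v,"shift col,row",l[0]+215-236,l[1]+140-168)
E
```

```text
False [ 0.10578231 -0.46875045  0.03479632] 39.1333
open 0.026130436535795533
42.7833 [0.46113694 0.09451257 0.11998618] 0.026076416141548684
head match 0.8680774569511414 shift col,row -3 -1
```

```bash
python3 - <<'E'
from h import *
for n,c in (("w3.npz",(255,262,268)),("w9.npz",(252,259,265))):
    g=load(n)["image"].astype(int)
    for k in c: print(n,k,"V",g[158:184,k].max(1).tolist())
    print(n,"row200",g[200,214:310].min(1).tolist())
E
```

```text
w3.npz 255 V [196, 195, 166, 122, 119, 155, 220, 239, 239, 239, 239, 238, 211, 163, 196, 221, 230, 239, 245, 249, 252, 253, 254, 254, 254, 254]
w3.npz 262 V [202, 201, 169, 125, 124, 163, 230, 246, 246, 246, 246, 246, 222, 166, 196, 221, 231, 238, 245, 249, 252, 254, 254, 254, 254, 254]
w3.npz 268 V [194, 193, 167, 126, 126, 168, 236, 249, 250, 249, 249, 249, 227, 167, 197, 222, 231, 239, 245, 249, 252, 254, 254, 254, 254, 254]
w3.npz row200 [85, 85, 87, 89, 126, 161, 173, 175, 176, 175, 175, 174, 172, 170, 171, 169, 170, 169, 170, 168, 169, 148, 145, 166, 174, 163, 145, 150, 176, 191, 196, 201, 207, 211, 219, 226, 232, 234, 233, 233, 233, 233, 233, 233, 233, 233, 233, 233, 233, 234, 233, 233, 232, 231, 231, 231, 230, 230, 228, 227, 225, 221, 215, 208, 202, 195, 185, 174, 149, 128, 148, 155, 156, 182, 193, 191, 189, 188, 188, 187, 185, 185, 183, 184, 184, 185, 188, 192, 185, 140, 90, 87, 86, 84, 80, 80]
w9.npz 252 V [188, 167, 131, 119, 126, 203, 238, 237, 238, 238, 238, 226, 182, 175, 212, 227, 235, 242, 248, 251, 253, 254, 254, 254, 254, 254]
w9.npz 259 V [204, 178, 135, 124, 140, 221, 246, 246, 246, 246, 245, 228, 174, 186, 218, 227, 237, 244, 248, 251, 253, 254, 254, 254, 254, 254]
w9.npz 265 V [189, 168, 134, 125, 145, 225, 249, 249, 249, 249, 249, 235, 184, 194, 220, 229, 239, 245, 249, 252, 254, 254, 254, 254, 254, 254]
w9.npz row200 [84, 86, 139, 169, 173, 176, 177, 175, 174, 173, 172, 170, 169, 169, 170, 171, 170, 169, 169, 169, 160, 139, 135, 158, 182, 191, 197, 202, 207, 215, 222, 228, 231, 231, 232, 232, 233, 233, 233, 232, 233, 233, 233, 233, 233, 233, 233, 233, 233, 231, 232, 231, 231, 230, 230, 227, 224, 220, 215, 208, 200, 192, 184, 169, 141, 136, 160, 173, 206, 223, 219, 189, 170, 183, 189, 188, 187, 186, 186, 184, 184, 185, 184, 185, 188, 191, 177, 132, 93, 91, 88, 88, 86, 82, 81, 80]
```

Head position in the grip matches the first grasp (0.2 mm). Now I insert it and grip the post closing along x, which is stiff in pitch. A swing about y probably knocked the horse's head against the rail last time.

```bash
python3 - <<'E'
from h import *
t=SEAT+OFF*d2(SY)+[.0001,.0007]
manip.line_to([*t,.070],vel=.12); manip.dwell(.1)
print(manip.line_to([*t,.037],vel=.05,threshold=12), manip.get_position(),manip.get_force(),manip.get_t())
p=manip.get_position()
if p[2]<.0425:
    manip.dwell(.1); manip.gripper_to(.05); manip.line_to([*p[:2],.262],vel=.35); print(manip.get_t())
E
```

```text
True [0.46234547 0.09563806 0.0392949 ] [ 0.54536515 -0.60931569  1.43063615] 44.1
45.7167
```

```bash
python3 - <<'E'
from h import *
q=CAR+[.0005,.0007]
manip.line_to([*q,.262],vel=.25)
manip.line_to([*q,.203],vel=.15,threshold=10); print(manip.get_position(),manip.get_moment())
manip.gripper_to(0,50); print(manip.get_opening(),manip.get_force(),manip.get_t())
p=manip.get_position(); np.save("pg.npy",p)
manip.line_to([p[0],p[1],p[2]+.087],vel=.13); print(manip.get_position(),manip.get_force(),manip.get_moment(),manip.get_opening(),manip.get_t())
E
```

```text
[0.45795239 0.16669602 0.20334284] [ 0.0519326   0.01746656 -0.04952502]
0.021738357929549788 [ 1.15144823 -0.82789772  0.80360899] 47.3
[0.45685695 0.16698444 0.28872003] [-0.33538267  0.32984756 -5.5138816 ] [-0.06262496  0.13127241 -0.01218561] 0.021910917818167147 48.125
```

Wrist load is now 5.5 N, so the horse is aboard. Next: move to the rail, touch, back off and lower.

```bash
python3 - <<'E'
from h import *
p=manip.get_position(); z=.2895
try: manip.line_to([.628,p[1],z],frame=down(SY-.049),vel=.15)
except Exception as e:
    print("frame",repr(e)[:80]); manip.line_to([.628,p[1],z],vel=.15)
print(manip.get_position(),manip.get_force(),manip.get_moment(),manip.get_t())
hit=manip.line_to([.653,p[1],z],vel=.05,threshold=4); c=np.array(manip.get_position()); print(hit,c,manip.get_force(),manip.get_t())
E
```

```text
[0.62747144 0.16693214 0.28951919] [-0.71073196  0.30390014 -3.96652342] [-0.00343759  0.10924637  0.03635269] 49.4083
True [0.64243209 0.16697238 0.287193  ] [ 0.12218165  0.60435204 -6.3394118 ] 49.8
```

```bash
python3 - <<'E'
from h import *
c=np.array(manip.get_position())
manip.line_to([.640,c[1],.275],vel=.1); print(manip.get_position(),manip.get_force())
print(manip.line_to([.640,c[1],.2485],vel=.06,threshold=2.5),manip.get_position(),manip.get_force(),manip.get_moment(),manip.get_t())
E
```

```text
[0.63921217 0.16670055 0.27330608] [-0.48031924  0.2566046  -6.01366022]
True [0.63920758 0.16698393 0.27043713] [-0.31857158 -0.15367747 -5.6244175 ] [-0.05995423  0.076815    0.0152141 ] 50.275
```

```bash
python3 - <<'E'
from h import *
c=np.array(manip.get_position())
manip.line_to([.640,c[1],.2515],vel=.08); manip.dwell(.1); print(manip.get_position(),manip.get_force(),manip.get_t())
manip.line_to([.640,c[1],.2495],vel=.03); manip.dwell(.15); print(manip.get_position(),manip.get_force(),manip.get_moment(),manip.get_t())
E
```

```text
[0.64019497 0.16701373 0.2511983 ] [ 0.15635323 -0.65266494 -3.96685628] 50.75
[0.64019078 0.16699464 0.25106868] [-2.16265148  1.59937674  5.63510142] [ 0.23941511  0.83400245 -0.00571044] 51.15
```

```bash
python3 - <<'E'
from h import *
manip.line_to([.640,.166,.2505],vel=.03); manip.dwell(.1); print(manip.get_force())
manip.line_to([.6425,-.072,.2505],vel=.14); print(manip.get_position(),manip.get_force(),manip.get_moment(),manip.get_t())
E
```

```text
[-1.15305408  3.78795835  4.47479366]
[ 0.6432623  -0.07145613  0.25103345] [-0.09202327  5.54955331  5.99174242] [ 1.6240882  -0.05075826  0.00297922] 53.35
```

```bash
python3 - <<'E'
from h import *
manip.line_to([.6425,-.072,.2513],vel=.02); manip.dwell(.1); print(manip.get_position(),manip.get_force(),manip.get_moment())
manip.gripper_to(.045); manip.line_to([.6425,-.072,.315],vel=.2); print(manip.get_t(),manip.get_force())
snap("w10");snap("s10","side")
s=load("w10.npz"); hsv=cv2.cvtColor(s["image"],cv2.COLOR_BGR2HSV).astype(int)
print("exp post top",proj(s,[[.6425+a,-.072+b,.291] for a in(-.011,.011) for b in (-.011,.011)]).round(0).tolist(),"tip",proj(s,[[.692,-.0715,.207]]).round(0).tolist())
S=load("s10.npz");print("loose/fixed horse exp",proj(S,[[.6425,-.14,.105],[.6425,-.004,.105]]).round(0).tolist(), [S["image"][int(v),int(u)].tolist() for u,v in proj(S,[[.6425,-.14,.105],[.6425,-.004,.105]])])
E
```

```text
[ 0.6430119  -0.07176679  0.25109394] [2.65195872 2.89800037 1.60841762] [ 1.3477876  -0.74185509 -0.04844004]
54.8917 [ 0.38680971 -0.66374245 -0.72219577]
exp post top [[278.0, 211.0], [277.0, 245.0], [241.0, 211.0], [241.0, 245.0]] tip [[200.0, 194.0]]
loose/fixed horse exp [[211.0, 181.0], [205.0, 214.0]] [[105, 113, 117], [142, 176, 190]]
```

```bash
python3 - <<'E'
from h import *
s=load("w10.npz"); hsv=cv2.cvtColor(s["image"],cv2.COLOR_BGR2HSV).astype(int)
m=((hsv[...,1]<45)&(hsv[...,2]>140)).astype(np.uint8)
n,l,st,ce=cv2.connectedComponentsWithStats(m)
for i in range(1,n):
    if st[i,4]>100: print(st[i].tolist(),ce[i].round(1).tolist(),at(s,ce[i],.291).round(4))
for r in range(190,270,6): print(r,"".join("#" if m[r,c] else "." for c in range(180,300,3)), s["image"][r,262].tolist())
E
```

```text
[0, 0, 53, 248, 8895] [18.9, 139.4] [ 0.7762 -0.1234  0.291 ]
[248, 18, 23, 165, 3330] [259.6, 103.3] [ 0.6431 -0.1443  0.291 ]
[362, 110, 72, 20, 956] [397.9, 118.4] [ 0.5663 -0.137   0.291 ]
[308, 130, 65, 38, 1799] [339.6, 148.3] [ 0.5975 -0.1202  0.291 ]
[115, 176, 85, 44, 2076] [149.0, 194.5] [ 0.7069 -0.0924  0.291 ]
[235, 184, 50, 64, 2093] [259.8, 216.4] [ 0.6424 -0.0795  0.291 ]
[4, 279, 25, 41, 687] [15.8, 298.9] [ 0.7946 -0.0244  0.291 ]
[252, 279, 18, 29, 522] [260.5, 293.0] [ 0.6414 -0.0287  0.291 ]
190 #######............################..... [193, 188, 183]
196 #####..............###..........###..... [101, 101, 99]
202 ...................###..........###..... [103, 102, 100]
208 ...................###...........##..... [103, 101, 100]
214 ...................################..... [235, 231, 227]
220 ...................################..... [232, 229, 225]
226 .....................############....... [238, 234, 230]
232 .....................############....... [232, 229, 225]
238 .....................############....... [237, 233, 229]
244 ........................######.......... [228, 224, 223]
250 ........................................ [70, 67, 68]
256 ........................................ [104, 101, 101]
262 ........................................ [127, 122, 122]
268 ........................................ [136, 131, 131]
```

The post top matches the prediction (rows 211–247), and so does the cone tip (column 200). I'm handing in.

```bash
python3 - <<'E'
from bench import manip
manip.dwell(.3); print(manip.get_t()); print(manip.finish_job())
E
```

```text
55.2917
the job is handed in; nothing more can be done
None
```

I handed the job in at 55.3 s with the carrier hanging on the rail and its hook within about 1–2 mm of the pointer's tip by my measurement; the horse fell out on the first carry and I reseated it, its seating after the slide is not confirmed, no verdict came back, and I viewed 11 pictures, one over the limit of 10.

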